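Wind the timer of the UV box and hold a bur carrier in its slot

ROBOT

A 6-joint arm with a two-finger parallel gripper is mounted at the origin on a cart in front of the work surface, level with it; the furniture and walls round the work are solid. World frame = base frame: x ahead of the robot, y to its left, z up, the work surface at z = 0. Lengths are in m, angles in rad, forces in N, time in s.
With the tool pointing down it reaches from about 0.325 to 0.9 m from the base axis. Payload 6.1 kg.
Tool frame: the origin (TCP) lies between the finger pads; the fingertips stand 17 mm ahead of it and the grasp point (between the pads) lies 2 mm behind it; z points along the fingers, y is the line along which they close (so a half turn about z gives the same grasp; the last joint's range is limited). The gripper opens to 87 mm and grips with 3 to 60 N. Pads are 19 mm wide; open, the fingers measure 117 mm over their backs; the gripper's body (75 mm by 190 mm) begins 51 mm behind the grasp point.
Start: joints at [-1.302, 0.22, 1.526, -0, 1.395, -0.126], TCP at [0.24, -0.577, 0.24] pointing down, gripper open.
Joint ranges: [-2.98, 2.98], [-0.91, 2.08], [0.09, 2.57], [-1.24, 4.39], [0.2, 2.65], [-2.68, 2.68]. Speed limits (rad/s): [2.57, 2.57, 3.01, 3.14, 3.14, 3.14].

INTERFACE

Orientations are given as a 3x3 rotation matrix whose columns are the frame's x, y, z axes.
In Python, from plant import env, eyes, ticket gives the robot as it stands.
- The arm moves only by the tool move_arm, never from a script. Its argument "rows" is a list of rows, each a list of 6 numbers: the shift along the world's x, y, z normalised to -1 to 1, where 1 is 20 mm, then the turn, a rotation vector about the world's x, y, z normalised to -1 to 1, where 1 is 0.1 rad. A call has 1 to 10 rows; each row shifts and turns the commanded pose from where the row before left it; what a row does not reach is not made up. A row lasts 1/8 s, in which the tool goes at most 62.5 mm and 10.7 degrees, less where a joint would pass 70% of its speed; a pose out of reach is approached as far as the arm can. A call with a number of a shift or a turn outside -1 to 1 is refused whole. A call with a gripper value outside its range is refused whole. "hand" is the opening, from 0 (shut) to 1 (fully open), set as the call begins (left out, the last holds). The fingers move at their own pace and stop on an object; the grip force is fixed at half the most. Time passes only in rows, so rows that do not move let the fingers close. It gives the time, the measured TCP pose, the force, the opening and the grip force at its end, in the units of the state.
- env.get_state(): the state, without advancing time (a new reading comes with each control period).
- eyes.read_camera(name): name is "side" or "top"; returns (picture, depth): 400x640x3 uint8, red, green, blue; 400x640 float32, m along the optical axis (not along the pixel's ray), 0 where there is no reading.
- eyes.calibration(name): a dict with "intrinsics" (3x3 intrinsics, pixels), "k1" (the pictures are not rectified: a ray, as slopes to the right and down, at radius r is drawn at 1 + k1 r^2 times it, then the intrinsics apply), "extrinsics" (4x4, takes a point from world to camera coordinates). Camera axes: x right, y down, z forward; pixel columns grow to the right and rows downward; lengths in m; the calibration is good to about 2 mm. A picture is of the moment at which its call begins. calibration takes no time and is no camera call.
- ticket.close_job(): hands the job in; it is judged then, once.
The state is a dict: "time_s": time; "qpos": joint angles; "joint_velocities": joint speeds; "effort": joint torques, N m; "tcp_pos": TCP position; "ee_rot": TCP orientation; "wrist_force": force on the tool from outside, world axes, zero at the start; "moment": the same for the moment, N m; "width": finger opening in m; "finger_force": force on a finger pad.
Only numpy, scipy, OpenCV 4.12 (cv2) and the standard library are available. Lean on these libraries where they do the work, as an engineer would, in place of code of your own. Each camera call takes 0.05 s, during which the arm holds its last target. There are 200 camera calls.

TASK

Disinfect the burs on the blue carrier: wind the white UV box's timer by pulling its red-knobbed sprung lever towards the window side through its full stroke, and ease it slowly all the way back without letting it snap. Then take the blue-gripped carrier from the rack, pass its blade down through the slot in the box's top, and hold it there, hanging upright from the gripper with the black band on the blade at the level of the slot (not pushed down onto its shoulders): the program finishes while still holding it. Leave the yellow-gripped carrier and the yellow bur block where they are.

Things in the scene. Friction and masses are not known exactly. Their poses are not given: they have to be found in the camera images.
- uv_box: white box fixed to the worktop, 120 (x) x 220 (y) x 110 (z) mm, hollow, with an aluminium top plate 6 mm thick around the slot. Origin at the centre of its underside; its -x face (amber window and dial) looks roughly to the robot. The slot is in the half towards its -y end, the lever on top of the half towards its +y end.
- slot (a point): centre of the slot, on the upper face of the box's top plate (110 mm above the worktop), box axes. Opening 40 mm long along the box's x and 12 mm wide along its y, through the 6 mm plate; the space below is 98 mm deep.
- lever_pivot (a point): point on the axis of the lever's hinge, 128 mm above the worktop and 120 mm from the slot along the box's y; box axes. The hinge axis is level, along the box's y.
- lever_knob (a point): centre of the red disc knob, 30 mm across and 20 mm thick with flat sides facing the box's +y and -y, at the end of the lever (steel rod 8 mm thick), 85 mm from the pivot. At rest the lever leans 0.45 rad from upright to the box's +x; pulled fully it leans 0.45 rad to the box's -x. The knob moves in the upright plane through the pivot along the box's x.
- wind_lever (a joint): angle of the lever: 0 at rest, grows as the knob is pulled to the box's -x, stop at 0.90 rad. A spring pulls it back: about 3 N at the knob at rest, 8 N at full stroke; let go, it flies back in a fraction of a second. A pinched knob creeps up to about 12 mm in the fingers.
- rack: white fixed block 140 (x) x 50 (y) x 34 (z) mm on a grey foot 150 x 60 mm, with two pockets 42 x 14 mm, 30 mm deep, 32 mm either side of its centre along its x. Origin at the centre of its underside.
- carrier_blue: bur carrier, 100 mm tall, 90 g, upright in either rack pocket, its x along the rack's x. Origin: centre of its lower edge, z up. Steel blade 36 (x) x 8 (y) mm from 0 to 60 mm with a black band from 32 to 48 mm; above, to 100 mm, a blue grip 30 (x) x 14 (y) mm; the grip's lower edges are shoulders too thick for the slot. Grasp the grip across y.
- carrier_yellow: the same carrier with a yellow grip, in the rack's other pocket; stays there.
- bur_block: yellow bur block, 56 x 56 x 26 mm, loose, behind the gap between box and rack; origin at the centre of its underside. Bystander.

How it is judged:
On the way, in this order (a step that is already met when the one before it is completed fails the run):
1. the lever is pulled through its stroke (at least 0.82 of 0.90 rad) (value of joint wind_lever above 0.82 rad), for 0.1 s.
2. the lever is back at rest (under 0.08 rad) (value of joint wind_lever below 0.08 rad), for 0.2 s.
3. the blue carrier's lower edge has passed through the slot, 15 mm or more (z of carrier_blue in the frame of slot below -0.015 m and horizontal distance between carrier_blue and slot below 0.008 m), for 0.1 s.
At the end, for the whole second after the job is handed in: The blue carrier is held in the fingers, still and upright (within 0.15 rad), its blade through the slot with the lower edge 28 to 52 mm below the top plate, pressing on the box with less than 10 N; the lever is at rest (under 0.08 rad) (z of carrier_blue in the frame of slot between -0.052 and -0.028 m and horizontal distance between carrier_blue and slot below 0.008 m and angle between carrier_blue's own z axis and vertical below 0.15 rad and linear speed of carrier_blue below 0.02 m/s and contact force between the fingers and carrier_blue above 2 N and contact force between uv_box and carrier_blue below 10 N and value of joint wind_lever below 0.08 rad); the arm keeps its last pose, push and grip.
It fails at once if the lever snaps back (faster than 3 rad/s) (velocity of joint wind_lever below -3 rad/s).
It fails at once if the yellow carrier is moved (20 mm or more) (distance of carrier_yellow from where it was at the start of the episode above 0.02 m).
It fails at once if the bur block is moved (20 mm or more) (distance of bur_block from where it was at the start of the episode above 0.02 m).
It also fails if it takes over 72 s, if anything falls off the work surface, if the arm or the gripper's body presses on something with over 40 N, if the wrist force passes 120 N, or if a joint passes its speed limit or range.

## Working session

There is one attempt and no reset: what is moved stays moved. The work goes in short steps, Python scripts to look and compute and a tool call to move; the robot and the scene stay as the last step left them, time stands still between calls to the robot, and variables do not carry over. Pictures are saved under pics/ and viewed, at most 10 in all, crops included, and the job is handed in when it is done.

Besides the shell and the picture viewer there is one more tool, called after ">>>" as a command line: name --pt "numbers of a row" for each row, then --argument value for the rest. move_arm: Moves the arm, as the interface text tells. Its arguments: {"type":"object","properties":{"rows":{"type":"array"},"hand":{"type":"number"}},"required":["rows"]}

```bash
ls; mkdir -p pics
cat > h.py <<'E'
import numpy as np, cv2
from plant import env, eyes, ticket
def cam(n):
    p,d=eyes.read_camera(n); return p,d,eyes.calibration(n)
def rays(c,uv):
    K=c["intrinsics"]; 
    uv=np.atleast_2d(np.float64(uv))
    s=cv2.undistortPoints(uv[:,None],K,np.array([c["k1"],0,0,0.]))[:,0]
    E=c["extrinsics"]; R=E[:3,:3]; o=-R.T@E[:3,3]
    return o,np.c_[s,np.ones(len(s))]@R   # scaled to depth 1
def onz(c,uv,z):
    o,d=rays(c,uv); return o+d*((z-o[2])/d[:,2])[:,None]
def deproj(c,uv,dep):
    o,d=rays(c,uv); return o+d*np.asarray(dep)[:,None]
def save(n,p): cv2.imwrite(f"pics/{n}.png",p[:,:,::-1])
E
python3 - <<'E'
from h import *
for n in("top","side"):
    p,d,c=cam(n); save(n+"0",p); np.savez(f"{n}0",p=p,d=d); print(n,c["extrinsics"].round(3).tolist(),c["intrinsics"].tolist(),c["k1"])
s=env.get_state(); print({k:np.round(v,3).tolist() for k,v in s.items()})
E
```

```text
pics
top [[-0.003, -1.0, 0.023, 0.032], [-0.994, 0.001, -0.108, 0.554], [0.108, -0.023, -0.994, 1.065], [0.0, 0.0, 0.0, 1.0]] [[415.9003879877225, 0.0, 321.32045047901073], [0.0, 415.9003879877225, 194.75992778242437], [0.0, 0.0, 1.0]] 0.017975495923231503
side [[0.999, -0.033, -0.001, -0.541], [-0.021, -0.615, -0.789, 0.135], [0.026, 0.788, -0.615, 1.061], [0.0, 0.0, 0.0, 1.0]] [[442.87280269886423, 0.0, 327.67424585585155], [0.0, 442.87280269886423, 201.85339934710925], [0.0, 0.0, 1.0]] -0.03474687485231174
{'time_s': 0.1, 'qpos': [-1.302, 0.221, 1.527, -0.0, 1.395, -0.126], 'joint_velocities': [0.0, -0.002, -0.004, 0.0, 0.0, 0.002], 'effort': [0.0, -49.595, -38.852, 0.07, 0.052, -0.0], 'tcp_pos': [0.24, -0.576, 0.239], 'ee_rot': [[0.923, 0.385, -0.0], [0.385, -0.923, 0.002], [0.0, -0.002, -1.0]], 'wrist_force': [-0.387, -0.349, -0.255], 'moment': [0.032, -0.04, -0.015], 'finger_force': 0.0, 'width': 0.087}
```

View pics/top0.png

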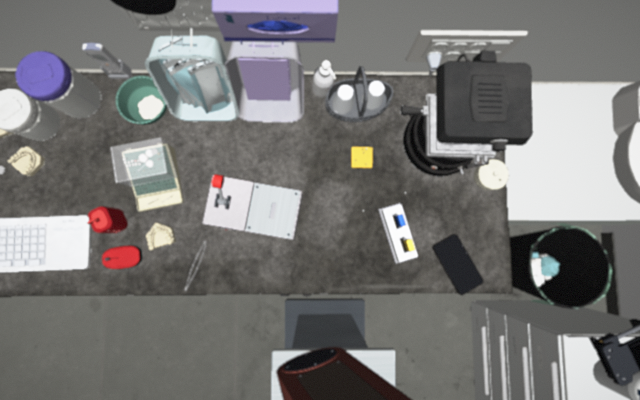

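View pics/side0.png

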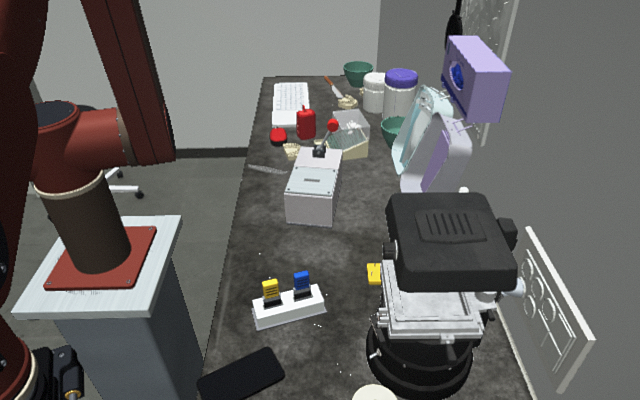

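The top view shows the box at (252,208), the red knob at (217,181), the blue carrier at (398,220), the yellow carrier at (407,245) and the bur block at (362,157). I'll enlarge the box and rack.

Run:
```python
from h import *
p=np.load("top0.npz")["p"]
a=cv2.resize(p[165:250,195:310],None,fx=5,fy=5,interpolation=cv2.INTER_CUBIC)
b=cv2.resize(p[195:270,370:425],None,fx=4,fy=4,interpolation=cv2.INTER_CUBIC)
o=np.zeros((430,800,3),np.uint8); o[:a.shape[0],:a.shape[1]]=a; o[:b.shape[0],580:580+b.shape[1]]=b
save("crop1",o)
p=np.load("side0.npz")["p"]
a=cv2.resize(p[110:230,275:360],None,fx=5,fy=5,interpolation=cv2.INTER_CUBIC)
b=cv2.resize(p[260:335,245:335],None,fx=4,fy=4,interpolation=cv2.INTER_CUBIC)
o=np.zeros((600,800,3),np.uint8); o[:a.shape[0],:a.shape[1]]=a; o[:b.shape[0],435:435+b.shape[1]]=b
save("crop2",o)
```

```text
(no output)
```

View pics/crop1.png

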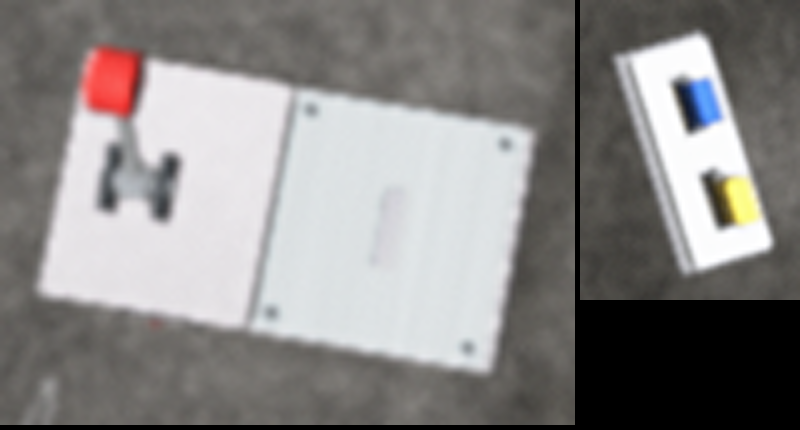

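View pics/crop2.png

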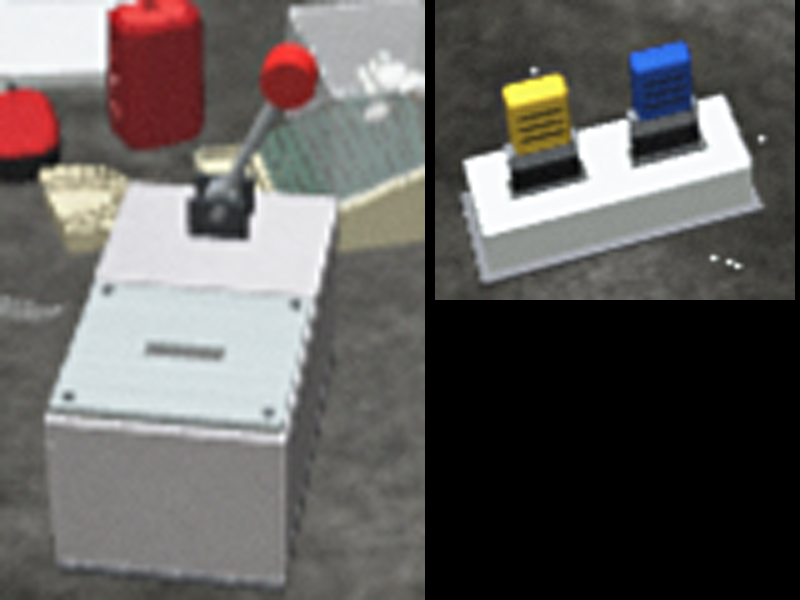

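The slot is at crop (387,228), which is about (272,210) in the top picture and (312,180) in the side one. The plate screws, lever fork and both carriers are clear.

```bash
cat >> h.py <<'E'
def tri(ct,ut,cs,us):
    o1,d1=rays(ct,ut);o2,d2=rays(cs,us);d1=d1[0];d2=d2[0]
    A=np.c_[d1,-d2];t=np.linalg.lstsq(A,o2-o1,rcond=None)[0]
    a=o1+d1*t[0];b=o2+d2*t[1]; return (a+b)/2,np.linalg.norm(a-b)
def src(uv,o,f=5.): return (np.atleast_2d(np.float64(uv))+.5)/f-.5+o
def blob(p,lo,hi,roi):
    h=cv2.cvtColor(p,cv2.COLOR_RGB2HSV); m=cv2.inRange(h,lo,hi)
    z=np.zeros_like(m);x0,y0,x1,y1=roi;z[y0:y1,x0:x1]=m[y0:y1,x0:x1]
    n,l,s,c=cv2.connectedComponentsWithStats(z); i=1+np.argmax(s[1:,4]); return c[i],s[i],l==i
E
python3 - <<'E'
from h import *
T=np.load("top0.npz");S=np.load("side0.npz");ct=eyes.calibration("top");cs=eyes.calibration("side")
P=lambda n,x:print(n,np.round(x,4).tolist())
ot=[195,165];os_=[275,110]
st=src([[387,228],[388,228.3]],ot);ss=src([185,351],os_)
P("slot top z.11",onz(ct,st,.11));P("slot side",onz(cs,ss,.11));P("tri",tri(ct,st[:1],cs,ss)[0])
sc=src([[310,109],[504,144],[467,348],[270,312]],ot);w=onz(ct,sc,.11);P("screws top",w)
sd=src([[108,290],[68,397],[268,413],[295,304]],os_);v=onz(cs,sd,.11);P("screws side",v)
ang=lambda a:np.degrees(np.arctan2(a[1],a[0]))
print("yaw top x:",ang(w[0]-w[3]),ang(w[1]-w[2]),"y:",ang(w[0]-w[1])-90,ang(w[3]-w[2])-90)
print("yaw side x",ang(v[3]-v[0]),ang(v[2]-v[1]),"y",ang(v[0]-v[1])-90,ang(v[3]-v[2])-90)
# box outer corners top
co=src([[535,130],[492,372],[38,293],[100,55]],ot);k=onz(ct,co,.11);P("corners",k);print(ang(k[0]-k[1]),ang(k[1]-k[2])+90)
red=((0,150,90),(8,255,255))
kt=blob(T["p"],*red,(205,165,230,195));ks=blob(S["p"],*red,(320,112,345,137))
P("knob px",kt[0]);P("",ks[0]);P("tri",tri(ct,kt[0],cs,ks[0])[0]);print(kt[1],ks[1])
for nm,lo,hi in(("blue",(105,120,60),(125,255,255)),("yel",(20,130,120),(32,255,255))):
    bt=blob(T["p"],lo,hi,(380,205,420,260));bs=blob(S["p"],lo,hi,(255,262,330,312))
    x,e=tri(ct,bt[0],cs,bs[0]);P(nm,x);print(e,bt[1],bs[1],bt[0],bs[0])
    for b,D,c in((bt,T,ct),(bs,S,cs)):
        y,x=np.nonzero(b[2]);q=deproj(c,np.c_[x,y],D["d"][y,x]);P(" depth med/max",np.r_[np.median(q,0),q[:,2].max(),q.min(0),q.max(0)])
# rack top corners
rt=src([[625,53],[708,35],[773,247],[691,272]],[370-145,195],4.);r=onz(ct,rt,.034);P("rack",r);P("c",r.mean(0));print(ang(r[0]-r[3]),ang(r[1]-r[2]))
rs=src([[463,160],[724,97],[749,157],[485,236]],[245-435/4,260],4.);r=onz(cs,rs,.034);P("rackside",r);P("c",r.mean(0));print(ang(r[1]-r[0]),ang(r[2]-r[3]))
b=blob(T["p"],(20,130,120),(32,255,255),(345,140,380,172));P("block",onz(ct,b[0],.026))
E
```

```text
slot top z.11 [[0.5078, 0.152, 0.11], [0.5077, 0.1515, 0.11]]
slot side [[0.5052, 0.1525, 0.11]]
tri [0.5065, 0.1519, 0.1106]
screws top [[0.5659, 0.1899, 0.11], [0.5487, 0.0956, 0.11], [0.4499, 0.113, 0.11], [0.4674, 0.2077, 0.11]]
screws side [[0.4647, 0.21, 0.11], [0.4471, 0.1149, 0.11], [0.5456, 0.0983, 0.11], [0.563, 0.1933, 0.11]]
yaw top x: -10.264390704073923 -10.011491809824786 y: -10.339738707585468 -10.508368183754826
yaw side x -9.649317824621244 -9.614603359290754 y -10.499038511405857 -10.389832201347858
corners [[0.5555, 0.0805, 0.11], [0.4383, 0.101, 0.11], [0.4769, 0.3187, 0.11], [0.5924, 0.292, 0.11]]
-9.894699999559965 -10.041858560908906
knob px [217.4286, 180.7524]
 [332.1858, 124.7699]
tri [0.5637, 0.2626, 0.2071]
[213 175  10  13 105] [327 119  11  13 113]
blue [0.4829, -0.1632, 0.0872]
0.002020642015253866 [395 215  10  11  72] [293 270  16  20 252] [399.90277778 220.23611111] [301.07936508 279.52777778]
 depth med/max [0.4837, -0.16, 0.1038, 0.1091, 0.4715, -0.1699, 0.0725, 0.496, -0.1535, 0.1091]
 depth med/max [0.4823, -0.1674, 0.0932, 0.7583, 0.4664, -0.7711, -0.001, 0.5158, -0.0607, 0.7583]
yel [0.4219, -0.1799, 0.0865]
0.0032941468016028544 [405 240   5  10  21] [262 278  17  21 210] [407.14285714 244.71428571] [269.85238095 286.9       ]
 depth med/max [0.423, -0.1767, 0.1007, 0.1065, 0.4132, -0.1801, 0.087, 0.4351, -0.1732, 0.1065]
 depth med/max [0.4205, -0.187, 0.0985, 0.7583, 0.3893, -0.7711, -0.0017, 0.5158, -0.079, 0.7583]
rack [[0.5189, -0.1252, 0.034], [0.5306, -0.18, 0.034], [0.3928, -0.2188, 0.034], [0.377, -0.1652, 0.034]]
c [0.4548, -0.1723, 0.034]
15.752011533357374 15.727483221131811
rackside [[0.3772, -0.1674, 0.034], [0.5134, -0.1287, 0.034], [0.5258, -0.1702, 0.034], [0.393, -0.2161, 0.034]]
c [0.4523, -0.1706, 0.034]
15.86672210067623 19.05287199269253
block [[0.6557, -0.0768, 0.026]]
```

Measured values:

| Item | Value |
|---|---|
| Slot | (0.5068, 0.1525) |
| Box yaw | −10.1° |
| Lever pivot | (0.528, 0.2705) |
| Knob at rest | (0.564, 0.2635, 0.205) |
| Blue carrier | (0.4838, −0.163) |
| Rack yaw | 15.8° |

Next I move above the knob.

>>> move_arm --pt "0.37 0.96 0.3 0 0 -0.13" --pt "0.37 0.96 0.3 0 0 -0.13" --pt "0.37 0.96 0.3 0 0 -0.13" --pt "0.37 0.96 0.3 0 0 -0.13" --pt "0.37 0.96 0.3 0 0 -0.13" --pt "0.37 0.96 0.3 0 0 -0.13" --pt "0.37 0.96 0.3 0 0 -0.13" --pt "0.37 0.96 0.3 0 0 -0.13" --pt "0.37 0.96 0.3 0 0 -0.13" --pt "0.37 0.96 0.3 0 0 -0.13" --hand 1

```text
time_s: 1.35
tcp_pos: [0.3147, -0.3836, 0.2999]
ee_rot: [[0.965, 0.261, 0.0], [0.261, -0.965, -0.0], [0.0, 0.0, -1.0]]
wrist_force: [0.8, 0.1, -0.5]
width: 0.0869
finger_force: 0.0
```

>>> move_arm --pt "0.37 0.96 0 0 0 -0.13" --pt "0.37 0.96 0 0 0 -0.13" --pt "0.37 0.96 0 0 0 -0.13" --pt "0.37 0.96 0 0 0 -0.13" --pt "0.37 0.96 0 0 0 -0.13" --pt "0.37 0.96 0 0 0 -0.13" --pt "0.37 0.96 0 0 0 -0.13" --pt "0.37 0.96 0 0 0 -0.13" --pt "0.37 0.96 0 0 0 -0.13" --pt "0.37 0.96 0 0 0 -0.13"

```text
time_s: 2.6
tcp_pos: [0.3884, -0.1917, 0.2997]
ee_rot: [[0.991, 0.134, 0.0], [0.134, -0.991, -0.0], [0.0, 0.0, -1.0]]
wrist_force: [0.6, 0.6, 1.0]
width: 0.0866
finger_force: 0.0
```

>>> move_arm --pt "0.37 0.96 0 0 0 -0.13" --pt "0.37 0.96 0 0 0 -0.13" --pt "0.37 0.96 0 0 0 -0.13" --pt "0.37 0.96 0 0 0 -0.13" --pt "0.37 0.96 0 0 0 -0.13" --pt "0.37 0.96 0 0 0 -0.13" --pt "0.37 0.96 0 0 0 -0.13" --pt "0.37 0.96 0 0 0 -0.13" --pt "0.37 0.96 0 0 0 -0.13" --pt "0.37 0.96 0 0 0 -0.13"

```text
time_s: 3.85
tcp_pos: [0.4622, 0.0002, 0.2998]
ee_rot: [[1.0, 0.004, 0.0], [0.004, -1.0, -0.0], [0.0, 0.0, -1.0]]
wrist_force: [-0.1, 0.2, 0.8]
width: 0.0875
finger_force: 0.0
```

>>> move_arm --pt "0.37 0.96 0 0 0 -0.13" --pt "0.37 0.96 0 0 0 -0.13" --pt "0.37 0.96 0 0 0 -0.13" --pt "0.37 0.96 0 0 0 -0.13" --pt "0.37 0.96 0 0 0 -0.13" --pt "0.37 0.96 0 0 0 -0.13" --pt "0.37 0.96 0 0 0 -0.13" --pt "0.37 0.96 0 0 0 -0.13" --pt "0.37 0.96 0 0 0 -0.13" --pt "0.37 0.96 0 0 0 -0.13"

```text
time_s: 5.1
tcp_pos: [0.536, 0.1921, 0.2997]
ee_rot: [[0.992, -0.125, 0.0], [-0.125, -0.992, -0.0], [0.0, 0.0, -1.0]]
wrist_force: [0.1, 0.2, -0.2]
width: 0.0868
finger_force: 0.0
```

>>> move_arm --pt "0.35 0.9 0 0 0 -0.13" --pt "0.35 0.9 0 0 0 -0.13" --pt "0.35 0.9 0 0 0 -0.13" --pt "0.35 0.9 0 0 0 -0.13" --pt "0 0 0 0 0 0"

```text
time_s: 5.72
tcp_pos: [0.5638, 0.2643, 0.2994]
ee_rot: [[0.985, -0.175, -0.0], [-0.175, -0.985, -0.0], [-0.0, 0.0, -1.0]]
wrist_force: [-0.3, -0.5, 0.1]
width: 0.0868
finger_force: 0.0
```

Run:
```python
from h import *
p,d,c=cam("side");save("s1",p)
a=cv2.resize(p[60:200,260:400],None,fx=4,fy=4,interpolation=cv2.INTER_CUBIC);save("s1c",a)
```

```text
(no output)
```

View pics/s1c.png

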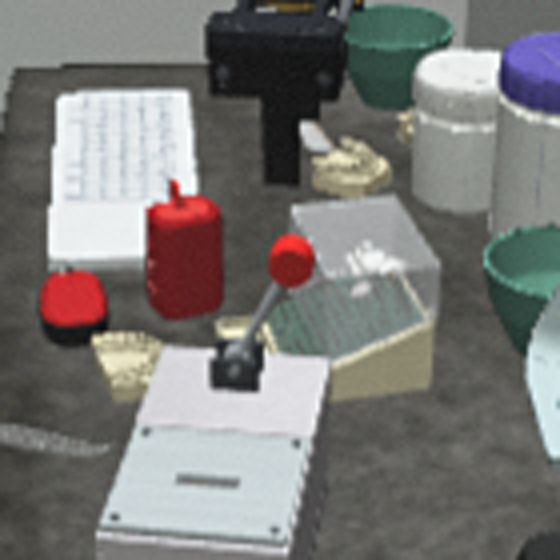

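The gripper (fingers at crop (280,140)) hangs straight above the knob (290,262) with a clear way down. I'll descend and close.

>>> move_arm --pt "0 0 -0.96 0 0 0" --pt "0 0 -0.96 0 0 0" --pt "0 0 -0.96 0 0 0" --pt "0 0 -0.96 0 0 0" --pt "0 0 -0.96 0 0 0" --pt "0 0 0 0 0 0"

```text
time_s: 6.52
tcp_pos: [0.5631, 0.2626, 0.2008]
ee_rot: [[0.984, -0.176, -0.004], [-0.176, -0.984, -0.001], [-0.004, 0.002, -1.0]]
wrist_force: [-0.3, -0.3, 0.3]
width: 0.0869
finger_force: 0.0
```

>>> move_arm --pt "0 0 0 0 0 0" --pt "0 0 0 0 0 0" --pt "0 0 0 0 0 0" --pt "0 0 0 0 0 0" --pt "0 0 0 0 0 0" --pt "0 0 0 0 0 0" --pt "0 0 0 0 0 0" --pt "0 0 0 0 0 0" --hand 0

```text
time_s: 7.52
tcp_pos: [0.5643, 0.2624, 0.2035]
ee_rot: [[0.984, -0.176, -0.001], [-0.176, -0.984, -0.001], [-0.0, 0.001, -1.0]]
wrist_force: [0.1, -4.5, 1.2]
width: 0.0196
finger_force: 30.0
```

>>> move_arm --pt "-0.215 0.038 0.098 0 0 0" --pt "-0.22 0.039 0.085 0 0 0" --pt "-0.225 0.04 0.073 0 0 0" --pt "-0.227 0.04 0.06 0 0 0" --pt "-0.23 0.041 0.047 0 0 0" --pt "-0.233 0.041 0.033 0 0 0" --pt "-0.235 0.042 0.02 0 0 0" --pt "-0.235 0.042 0.007 0 0 0"

```text
time_s: 8.52
tcp_pos: [0.5305, 0.2684, 0.2126]
ee_rot: [[0.984, -0.177, 0.006], [-0.177, -0.984, -0.001], [0.006, 0.0, -1.0]]
wrist_force: [8.8, -4.8, -4.1]
width: 0.0199
finger_force: 30.0
```

>>> move_arm --pt "-0.235 0.042 -0.007 0 0 0" --pt "-0.235 0.042 -0.02 0 0 0" --pt "-0.233 0.041 -0.033 0 0 0" --pt "-0.23 0.041 -0.047 0 0 0" --pt "-0.227 0.04 -0.06 0 0 0" --pt "-0.225 0.04 -0.073 0 0 0" --pt "-0.22 0.039 -0.085 0 0 0" --pt "-0.215 0.038 -0.098 0 0 0" --pt "0 0 0 0 0 0"

```text
time_s: 9.65
tcp_pos: [0.4954, 0.2748, 0.2068]
ee_rot: [[0.984, -0.177, 0.01], [-0.177, -0.984, -0.001], [0.01, -0.001, -1.0]]
wrist_force: [7.4, -8.0, 6.5]
width: 0.0198
finger_force: 30.0
```

Run:
```python
from h import *
for n in("side",):
    p,d,c=cam(n);save("s2",p)
    a=cv2.resize(p[60:200,260:400],None,fx=4,fy=4,interpolation=cv2.INTER_CUBIC);save("s2c",a)
```

```text
(no output)
```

View pics/s2c.png

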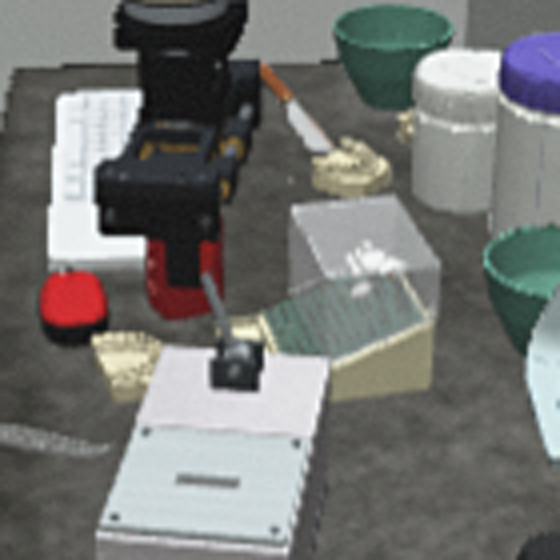

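The lever now leans left (rod from crop (240,350) to (205,270)), and the tool is about 4 mm short of its target. I'll pull further until the force shows the stop.

>>> move_arm --pt "-0.133 0.024 -0.06 0 0 0" --pt "-0.133 0.024 -0.06 0 0 0" --pt "0 0 0 0 0 0"

```text
time_s: 10.07
tcp_pos: [0.4902, 0.2757, 0.2045]
ee_rot: [[0.984, -0.177, 0.01], [-0.177, -0.984, -0.001], [0.01, -0.001, -1.0]]
wrist_force: [7.1, -7.9, 8.5]
width: 0.02
finger_force: 30.0
```

>>> move_arm --pt "-0.133 0.024 -0.06 0 0 0" --pt "-0.133 0.024 -0.06 0 0 0" --pt "0 0 0 0 0 0"

```text
time_s: 10.45
tcp_pos: [0.4849, 0.2767, 0.2019]
ee_rot: [[0.984, -0.177, 0.01], [-0.177, -0.984, -0.001], [0.01, -0.001, -1.0]]
wrist_force: [8.9, -8.1, 6.4]
width: 0.0198
finger_force: 30.0
```

>>> move_arm --pt "-0.133 0.024 -0.06 0 0 0" --pt "-0.133 0.024 -0.06 0 0 0" --pt "0 0 0 0 0 0"

```text
time_s: 10.82
tcp_pos: [0.4844, 0.2768, 0.2016]
ee_rot: [[0.984, -0.178, 0.021], [-0.178, -0.984, -0.001], [0.021, -0.002, -1.0]]
wrist_force: [21.4, -12.3, 6.6]
width: 0.0197
finger_force: 30.0
```

Run:
```python
from h import *
p,d,c=cam("side");save("s3",p)
a=cv2.resize(p[110:160,295:345],None,fx=10,fy=10,interpolation=cv2.INTER_CUBIC);save("s3c",a)
```

```text
(no output)
```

View pics/s3c.png

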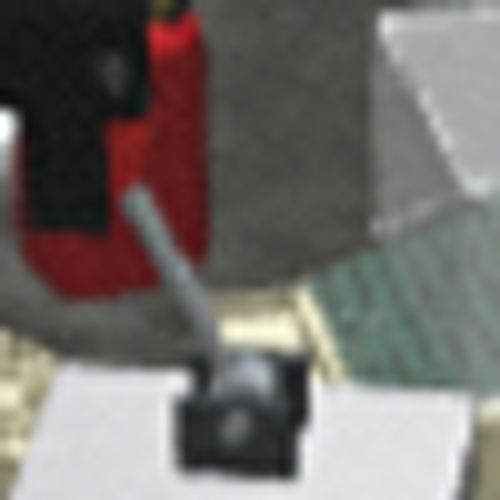

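The knob edge (130,150) shows right of the fingertips, so the fingers slid along it. The rod runs (137,195)→(210,335), and the force jumped to 21 N with no motion, so it is at the stop. I'll check the angle by ray casting.

```bash
cat >> h.py <<'E'
def lever(c,uv,piv=np.array([.5279,.2705,.128]),yaw=np.radians(-10.1)):
    n=np.array([-np.sin(yaw),np.cos(yaw),0]);x=np.array([np.cos(yaw),np.sin(yaw),0])
    o,d=rays(c,uv);q=o+d*(((piv-o)@n)/(d@n))[:,None]-piv
    q=np.c_[q@x,q[:,2]];e=q[0]-q[1];return .45-np.arctan2(e[0],e[1]),.45-np.arctan2(*q[0]),q
E
python3 - <<'E'
from h import *
c=eyes.calibration("side");print(lever(c,src([[137,195],[210,335]],[295,110],10.)))
print(lever(c,src([[288,262],[248,330]],[260,60],4.)))
E
```

```text
(np.float64(0.8801922856537423), np.float64(0.9082859592476715), array([[-0.02970592,  0.06021685],
       [-0.01078575,  0.01898329]]))
(np.float64(-0.018293919626722055), np.float64(0.04439259237540305), array([[0.03288235, 0.0765741 ],
       [0.00589858, 0.02322766]]))
```

The lever is at its 0.9 rad stop. Now I ease it back along the arc.

>>> move_arm --pt "0.133 -0.024 0.06 0 0 0" --pt "0.133 -0.024 0.06 0 0 0" --pt "0.215 -0.038 0.108 0 0 0" --pt "0.22 -0.039 0.095 0 0 0" --pt "0.225 -0.04 0.083 0 0 0" --pt "0.227 -0.04 0.07 0 0 0" --pt "0.23 -0.041 0.057 0 0 0" --pt "0.233 -0.041 0.043 0 0 0" --pt "0.235 -0.042 0.03 0 0 0" --pt "0.235 -0.042 0.017 0 0 0"

```text
time_s: 12.12
tcp_pos: [0.5186, 0.2706, 0.211]
ee_rot: [[0.984, -0.177, 0.003], [-0.177, -0.984, -0.001], [0.003, 0.0, -1.0]]
wrist_force: [0.6, -5.8, 7.8]
width: 0.0198
finger_force: 30.0
```

>>> move_arm --pt "0.235 -0.042 0.003 0 0 0" --pt "0.235 -0.042 -0.01 0 0 0" --pt "0.233 -0.041 -0.023 0 0 0" --pt "0.23 -0.041 -0.037 0 0 0" --pt "0.227 -0.04 -0.05 0 0 0" --pt "0.225 -0.04 -0.063 0 0 0" --pt "0.22 -0.039 -0.075 0 0 0" --pt "0.215 -0.038 -0.088 0 0 0" --pt "0 0 0 0 0 0"

```text
time_s: 13.25
tcp_pos: [0.5542, 0.2642, 0.204]
ee_rot: [[0.984, -0.177, 0.001], [-0.177, -0.984, -0.001], [0.001, 0.001, -1.0]]
wrist_force: [-2.6, -5.2, 10.1]
width: 0.0193
finger_force: 30.0
```

Run:
```python
from h import *
p,d,c=cam("side");save("s4",p)
a=cv2.resize(p[110:160,295:345],None,fx=10,fy=10,interpolation=cv2.INTER_CUBIC);save("s4c",a)
```

```text
(no output)
```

View pics/s4c.png

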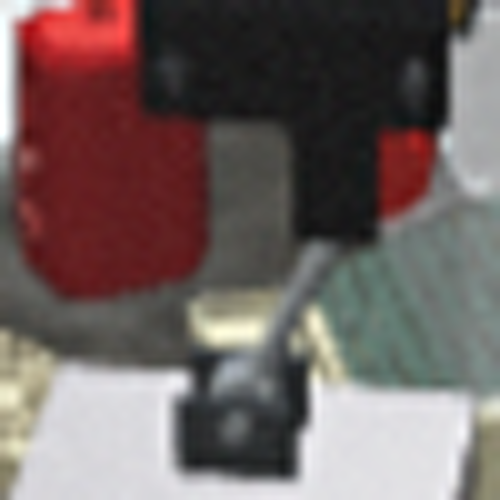

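The lever leans right again, with the knob (410,180) showing right of the finger. I'll push on gently until it meets the rest stop.

>>> move_arm --pt "0.133 -0.024 -0.05 0 0 0" --pt "0.133 -0.024 -0.05 0 0 0" --pt "0.133 -0.024 -0.05 0 0 0" --pt "0 0 0 0 0 0"

```text
time_s: 13.8
tcp_pos: [0.5566, 0.2639, 0.2029]
ee_rot: [[0.984, -0.175, -0.01], [-0.175, -0.985, -0.001], [-0.01, 0.003, -1.0]]
wrist_force: [-29.9, -5.8, 30.4]
width: 0.02
finger_force: 30.0
```

>>> move_arm --pt "0.133 -0.024 -0.05 0 0 0" --pt "0.133 -0.024 -0.05 0 0 0" --pt "0 0 0 0 0 0" --pt "0 0 0 0 0 0"

```text
time_s: 14.3
tcp_pos: [0.5614, 0.263, 0.2007]
ee_rot: [[0.985, -0.175, -0.011], [-0.175, -0.985, -0.001], [-0.011, 0.003, -1.0]]
wrist_force: [-30.9, -5.8, 30.2]
width: 0.02
finger_force: 30.0
```

Run:
```python
from h import *
p,d,c=cam("side");save("s5",p)
a=cv2.resize(p[110:160,295:345],None,fx=10,fy=10,interpolation=cv2.INTER_CUBIC);save("s5c",a)
```

```text
(no output)
```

View pics/s5c.png

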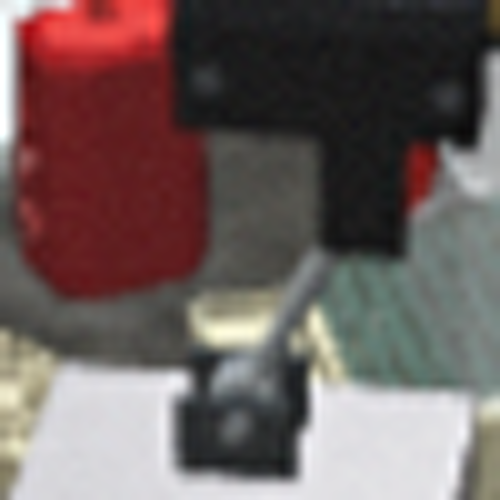

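The rod lies as it did at rest, the knob did not move in the last push, and the force is 43 N against the stop. I'll unload, open and rise.

>>> move_arm --pt "-0.15 0.026 0.12 0 0 0" --pt "-0.15 0.026 0.12 0 0 0" --pt "-0.1 0.018 0.1 0 0 0" --pt "0 0 0 0 0 0"

```text
time_s: 14.85
tcp_pos: [0.5586, 0.2634, 0.2022]
ee_rot: [[0.984, -0.177, -0.002], [-0.177, -0.984, -0.001], [-0.002, 0.001, -1.0]]
wrist_force: [1.0, -3.7, -9.4]
width: 0.0199
finger_force: 30.0
```

>>> move_arm --pt "0.08 -0.014 -0.1 0 0 0" --pt "0.06 -0.01 -0.05 0 0 0" --pt "0 0 0 0 0 0"

```text
time_s: 15.22
tcp_pos: [0.5603, 0.2632, 0.2013]
ee_rot: [[0.984, -0.176, -0.004], [-0.176, -0.984, -0.001], [-0.004, 0.002, -1.0]]
wrist_force: [-7.3, -5.4, 2.5]
width: 0.02
finger_force: 30.0
```

>>> move_arm --pt "0 0 0 0 0 0" --pt "0 0 0 0 0 0" --pt "0 0 0 0 0 0" --pt "0 0 0 0 0 0" --hand 1

```text
time_s: 15.72
tcp_pos: [0.5621, 0.2638, 0.2011]
ee_rot: [[0.984, -0.176, 0.001], [-0.176, -0.984, 0.0], [0.001, -0.001, -1.0]]
wrist_force: [-0.1, -0.1, -0.2]
width: 0.0516
finger_force: 0.0
```

>>> move_arm --pt "0 0 0.9 0 0 0" --pt "0 0 0.9 0 0 0" --pt "0 0 0.9 0 0 0" --pt "0 0 0.9 0 0 0" --pt "0 0 0.9 0 0 0"

```text
time_s: 16.35
tcp_pos: [0.5619, 0.2636, 0.2924]
ee_rot: [[0.984, -0.176, 0.001], [-0.176, -0.984, 0.0], [0.001, -0.0, -1.0]]
wrist_force: [-0.4, -0.6, -0.4]
width: 0.0866
finger_force: 0.0
```

Run:
```python
from h import *
p,d,c=cam("side");save("s6",p)
k=blob(p,(0,150,90),(8,255,255),(320,112,345,137));print(k[0],k[1],"before 332.19 124.77")
```

```text
[332.22522523 124.67567568] [327 119  11  13 111] before 332.19 124.77
```

The lever knob is exactly back at its rest pixel. Next is the blue carrier.

>>> move_arm --pt "-0.163 -0.889 0 0 0 0.188" --pt "-0.163 -0.889 0 0 0 0.188" --pt "-0.163 -0.889 0 0 0 0.188" --pt "-0.163 -0.889 0 0 0 0.188" --pt "-0.163 -0.889 0 0 0 0.188" --pt "-0.163 -0.889 0 0 0 0.188" --pt "-0.163 -0.889 0 0 0 0.188" --pt "-0.163 -0.889 0 0 0 0.188" --pt "-0.163 -0.889 0 0 0 0.188" --pt "-0.163 -0.889 0 0 0 0.188"

```text
time_s: 17.65
tcp_pos: [0.5291, 0.0851, 0.2909]
ee_rot: [[1.0, 0.011, -0.0], [0.011, -1.0, -0.0], [-0.0, 0.0, -1.0]]
wrist_force: [0.4, 0.9, -0.4]
width: 0.0868
finger_force: 0.0
```

>>> move_arm --pt "-0.163 -0.889 0 0 0 0.188" --pt "-0.163 -0.889 0 0 0 0.188" --pt "-0.163 -0.889 0 0 0 0.188" --pt "-0.163 -0.889 0 0 0 0.188" --pt "-0.163 -0.889 0 0 0 0.188" --pt "-0.163 -0.889 0 0 0 0.188" --pt "-0.163 -0.889 0 0 0 0.188" --pt "-0.163 -0.889 0 0 0 0.188" --pt "-0.163 -0.889 0 0 0 0.188" --pt "-0.163 -0.889 0 0 0 0.188"

```text
time_s: 18.9
tcp_pos: [0.4965, -0.0926, 0.2909]
ee_rot: [[0.98, 0.198, -0.0], [0.198, -0.98, 0.0], [-0.0, -0.0, -1.0]]
wrist_force: [0.7, -0.7, 0.0]
width: 0.087
finger_force: 0.0
```

>>> move_arm --pt "-0.163 -0.889 0 0 0 0.188" --pt "-0.163 -0.889 0 0 0 0.188" --pt "-0.163 -0.889 0 0 0 0.188" --pt "-0.163 -0.889 0 0 0 0.188" --pt "0 0 0 0 0 0" --pt "0 0 0 0 0 0"

```text
time_s: 19.65
tcp_pos: [0.4836, -0.1627, 0.2908]
ee_rot: [[0.963, 0.27, -0.0], [0.27, -0.963, 0.0], [0.0, -0.0, -1.0]]
wrist_force: [0.4, 0.2, 0.5]
width: 0.087
finger_force: 0.0
```

>>> move_arm --pt "0 0 -0.93 0 0 0" --pt "0 0 -0.93 0 0 0" --pt "0 0 -0.93 0 0 0" --pt "0 0 -0.93 0 0 0" --pt "0 0 -0.93 0 0 0" --pt "0 0 -0.93 0 0 0" --pt "0 0 -0.93 0 0 0" --pt "0 0 -0.93 0 0 0" --pt "0 0 -0.93 0 0 0" --pt "0 0 -0.93 0 0 0"

```text
time_s: 20.9
tcp_pos: [0.4836, -0.1632, 0.1035]
ee_rot: [[0.963, 0.271, 0.0], [0.271, -0.963, -0.0], [0.0, 0.0, -1.0]]
wrist_force: [0.1, -0.3, -1.2]
width: 0.0873
finger_force: 0.0
```

>>> move_arm --pt "0 0 -0.93 0 0 0" --pt "0 0 0 0 0 0" --pt "0 0 0 0 0 0"

```text
time_s: 21.28
tcp_pos: [0.4839, -0.1634, 0.0865]
ee_rot: [[0.963, 0.271, 0.0], [0.271, -0.963, -0.0], [0.0, 0.0, -1.0]]
wrist_force: [0.3, -0.3, 0.8]
width: 0.0873
finger_force: 0.0
```

>>> move_arm --pt "0 0 0 0 0 0" --pt "0 0 0 0 0 0" --pt "0 0 0 0 0 0" --pt "0 0 0 0 0 0" --pt "0 0 0 0 0 0" --pt "0 0 0 0 0 0" --pt "0 0 0 0 0 0" --pt "0 0 0 0 0 0" --hand 0

```text
time_s: 22.28
tcp_pos: [0.4836, -0.1632, 0.0861]
ee_rot: [[0.963, 0.271, -0.0], [0.271, -0.963, 0.0], [-0.0, -0.0, -1.0]]
wrist_force: [-0.4, 0.1, 0.5]
width: 0.0147
finger_force: 0.0
```

>>> move_arm --pt "0 0 0 0 0 0" --pt "0 0 0 0 0 0" --pt "0 0 0 0 0 0"

```text
time_s: 22.65
tcp_pos: [0.4836, -0.1632, 0.0861]
ee_rot: [[0.963, 0.271, -0.0], [0.271, -0.963, 0.0], [-0.0, -0.0, -1.0]]
wrist_force: [-0.5, 0.6, -0.9]
width: 0.0138
finger_force: 30.0
```

>>> move_arm --pt "0 0 0.5 0 0 0" --pt "0 0 0.7 0 0 0" --pt "0 0 0.9 0 0 0" --pt "0 0 0.9 0 0 0" --pt "0 0 0.9 0 0 0" --pt "0 0 0.9 0 0 0" --pt "0 0 0.9 0 0 0" --pt "0 0 0.9 0 0 0" --pt "0 0 0.9 0 0 0" --pt "0 0 0.5 0 0 0"

```text
time_s: 23.9
tcp_pos: [0.484, -0.1634, 0.2477]
ee_rot: [[0.963, 0.271, 0.001], [0.271, -0.963, -0.001], [0.001, 0.001, -1.0]]
wrist_force: [-0.0, 0.6, -0.6]
width: 0.0142
finger_force: 30.0
```

>>> move_arm --pt "0.0633 0.8775 0 0 0 -0.25" --pt "0.0633 0.8775 0 0 0 -0.25" --pt "0.0633 0.8775 0 0 0 -0.25" --pt "0.0633 0.8775 0 0 0 -0.25" --pt "0.0633 0.8775 0 0 0 -0.25" --pt "0.0633 0.8775 0 0 0 -0.25" --pt "0.0633 0.8775 0 0 0 -0.25" --pt "0.0633 0.8775 0 0 0 -0.25" --pt "0.0633 0.8775 0 0 0 -0.25"

```text
time_s: 25.02
tcp_pos: [0.4948, -0.0046, 0.246]
ee_rot: [[0.999, 0.048, -0.001], [0.048, -0.999, 0.0], [-0.001, -0.0, -1.0]]
wrist_force: [0.7, 0.5, -1.5]
width: 0.0139
finger_force: 30.0
```

>>> move_arm --pt "0.0633 0.8775 0 0 0 -0.25" --pt "0.0633 0.8775 0 0 0 -0.25" --pt "0.0633 0.8775 0 0 0 -0.25" --pt "0.0633 0.8775 0 0 0 -0.25" --pt "0.0633 0.8775 0 0 0 -0.25" --pt "0.0633 0.8775 0 0 0 -0.25" --pt "0.0633 0.8775 0 0 0 -0.25" --pt "0.0633 0.8775 0 0 0 -0.25" --pt "0.0633 0.8775 0 0 0 -0.25" --pt "0 0 0 0 0 0"

```text
time_s: 26.28
tcp_pos: [0.5061, 0.1534, 0.2459]
ee_rot: [[0.985, -0.173, -0.001], [-0.173, -0.985, -0.0], [-0.001, 0.0, -1.0]]
wrist_force: [0.6, -0.1, -0.4]
width: 0.0137
finger_force: 30.0
```

>>> move_arm --pt "0 0 -0.7 0 0 0" --pt "0 0 -0.7 0 0 0" --pt "0 0 -0.4 0 0 0" --pt "0 0 0 0 0 0" --pt "0 0 0 0 0 0"

```text
time_s: 26.9
tcp_pos: [0.5066, 0.1526, 0.2104]
ee_rot: [[0.985, -0.175, 0.0], [-0.175, -0.985, 0.0], [0.0, -0.0, -1.0]]
wrist_force: [0.1, 0.3, -0.9]
width: 0.014
finger_force: 30.0
```

Run:
```python
from h import *
p,d,c=cam("side");save("s7",p)
a=cv2.resize(p[110:200,275:365],None,fx=6,fy=6,interpolation=cv2.INTER_CUBIC);save("s7c",a)
s=env.get_state();print(s["tcp_pos"])
```

```text
[0.50676625 0.15267132 0.21065003]
```

View pics/s7c.png

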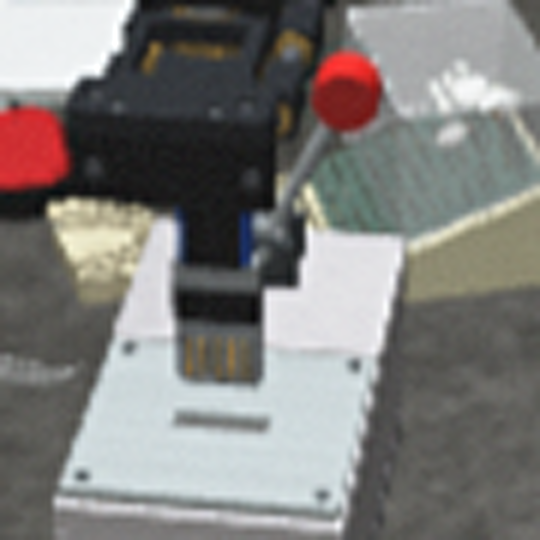

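The blade bottom runs (178,379)–(264,385) just above the slot (174,419)–(270,424), and they look aligned. I'll quantify that in this one view, where camera bias cancels.

Run:
```python
from h import *
c=eyes.calibration("side");yaw=np.radians(-10.1);X=np.array([np.cos(yaw),np.sin(yaw)]);Y=np.array([-X[1],X[0]])
s=onz(c,src([[174,419],[270,424]],[275,110],6.),.11)
b=onz(c,src([[178,379.5],[264,385.5]],[275,110],6.),.1285)
print(s,b);d=b[:,:2].mean(0)+.004*Y-s[:,:2].mean(0);print("blade-slot box x,y",d@X,d@Y)
print([np.linalg.norm(q[0]-q[1]) for q in(s,b)])
p,dd,c=cam("top");save("t7",p)
```

```text
[[0.48477921 0.15487321 0.11      ]
 [0.52543544 0.14976779 0.11      ]] [[0.48707051 0.15734399 0.1285    ]
 [0.52317663 0.15160391 0.1285    ]]
blade-slot box x,y -0.00036165737855323383 0.006122932049490328
[np.float64(0.04097552877746916), np.float64(0.03655954434493569)]
```

```bash
python3 - <<'E'
from h import *
yaw=np.radians(-10.1);X=np.array([np.cos(yaw),np.sin(yaw)]);Y=np.array([-X[1],X[0]]);sl=np.array([.5068,.1525])
p,d,c=cam("side");d=np.median([d]+[cam("side")[1] for _ in range(6)],0)
def reg(x0,y0,x1,y1):
    (a,b),(e,f)=src([[x0,y0],[x1,y1]],[275,110],6.).round().astype(int)
    y,x=np.mgrid[b:f+1,a:e+1];y,x=y.ravel(),x.ravel();q=deproj(c,np.c_[x,y],d[y,x]);return np.c_[(q[:,:2]-sl)@X,(q[:,:2]-sl)@Y,q[:,2]]
b=reg(190,275,252,375);print("blade y med",np.median(b,0),b[:,1].std())
for r in((100,420,160,480),(285,400,330,470)): print("plate",np.median(reg(*r),0))
o,_=rays(c,[[320,200]]);n=np.r_[Y,0]
e=src([[221,382],[220,322],[220,290]],[275,110],6.)
o,dd=rays(c,e)
for off in(-.004,0.): print("z at y",off,(o+dd*(((np.r_[sl+off*Y,0]-o)@n)/(dd@n))[:,None])[:,2])
E
cp pics/t7.png pics/x.png
python3 - <<'E'
import cv2
p=cv2.imread("pics/t7.png");cv2.imwrite("pics/t7c.png",cv2.resize(p[150:260,195:325],None,fx=5,fy=5,interpolation=cv2.INTER_CUBIC))
E
```

```text
blade y med [-0.00027697 -0.00215236  0.16011348] 0.0007983918293405839
plate [-0.03613462 -0.02956311  0.11132267]
plate [ 0.03641029 -0.00683132  0.11137834]
z at y -0.004 [0.13266534 0.16245504 0.17796764]
z at y 0.0 [0.12989592 0.15981748 0.17539874]
```

Picture views are used up, so I go on by numbers. Lower to a few mm above the plate and compare row profiles.

>>> move_arm --pt "0 0 -0.3 0 0 0" --pt "0 0 -0.3 0 0 0" --pt "0 0 0 0 0 0" --pt "0 0 0 0 0 0"

```text
time_s: 27.85
tcp_pos: [0.5063, 0.1527, 0.198]
ee_rot: [[0.985, -0.175, -0.0], [-0.175, -0.985, -0.0], [-0.0, 0.0, -1.0]]
wrist_force: [-0.2, 0.4, -0.8]
width: 0.0139
finger_force: 30.0
```

Run:
```python
from h import *
print(env.get_state()["tcp_pos"])
a=cv2.imread("pics/s7.png",0);p,d,c=cam("side");save("s8",p);b=cv2.imread("pics/s8.png",0)
for n,i in(("s7",a),("s8",b)): print(n,list(zip(range(166,190),i[166:190,307:317].mean(1).round().astype(int).tolist())))
print([tuple(x) for x in b[179:183,298:326].tolist()])
```

```text
[0.50634642 0.15268172 0.19801338]
s7 [(166, 100), (167, 98), (168, 93), (169, 95), (170, 95), (171, 92), (172, 92), (173, 102), (174, 182), (175, 214), (176, 214), (177, 214), (178, 199), (179, 146), (180, 119), (181, 166), (182, 209), (183, 218), (184, 214), (185, 213), (186, 216), (187, 215), (188, 212), (189, 212)]
s8 [(166, 25), (167, 34), (168, 78), (169, 95), (170, 98), (171, 96), (172, 94), (173, 96), (174, 95), (175, 95), (176, 94), (177, 101), (178, 157), (179, 144), (180, 120), (181, 166), (182, 209), (183, 218), (184, 214), (185, 213), (186, 215), (187, 215), (188, 212), (189, 213)]
[(215, 214, 214, 215, 218, 212, 151, 128, 125, 127, 136, 140, 140, 153, 152, 142, 147, 149, 151, 151, 174, 179, 208, 217, 217, 215, 213, 215), (210, 212, 214, 214, 214, 194, 147, 136, 122, 124, 122, 121, 116, 121, 122, 118, 120, 118, 118, 126, 124, 142, 204, 214, 218, 218, 215, 214), (216, 212, 216, 214, 214, 208, 195, 196, 194, 190, 192, 179, 174, 172, 159, 156, 156, 145, 138, 136, 129, 162, 211, 214, 214, 214, 214, 215), (215, 213, 214, 216, 219, 217, 216, 219, 219, 219, 221, 212, 213, 212, 207, 206, 206, 200, 198, 196, 193, 203, 216, 216, 212, 213, 213, 214)]
```

Run:
```python
from h import *
T=np.load("top0.npz");S=np.load("side0.npz")
def z(D,c,uv,r=2):
    x,y=[int(round(v)) for v in uv];yy,xx=np.mgrid[y-r:y+r+1,x-r:x+r+1];yy,xx=yy.ravel(),xx.ravel();q=deproj(c,np.c_[xx,yy],D["d"][yy,xx]);return np.median(q,0).round(4)
ct=eyes.calibration("top");cs=eyes.calibration("side")
def px(c,P):
    E=c["extrinsics"];return cv2.projectPoints(np.float64([P]),cv2.Rodrigues(E[:3,:3])[0],E[:3,3],c["intrinsics"],np.array([c["k1"],0,0,0.]))[0][0,0]
yaw=np.radians(15.8);X=np.array([np.cos(yaw),np.sin(yaw)]);Y=np.array([-X[1],X[0]]);rc=np.array([.4535,-.1715])
for nm,D,c in(("top",T,ct),("side",S,cs)):
    for w,P in(("rack c",np.r_[rc,.034]),("rack end",np.r_[rc+.06*X,.034]),("table",np.r_[rc+.07*Y+.03*X,0]),("table2",np.r_[rc-.05*Y-.12*X,0]),("plate",[.535,.14,.11]),("blue top",np.r_[rc+.032*X,.104]),("yel top",np.r_[rc-.032*X,.104])): print(nm,w,z(D,c,px(c,P),1 if "top" in w else 2))
```

```text
top rack c [ 0.4532 -0.171   0.0346]
top rack end [ 0.5105 -0.1539  0.0344]
top table [ 0.4646 -0.095   0.0007]
top table2 [ 0.3528 -0.2529  0.0005]
top plate [0.535  0.1402 0.1099]
top blue top [ 0.4837 -0.1622  0.1042]
top yel top [ 0.423  -0.1802  0.1035]
side rack c [ 0.4528 -0.1715  0.0345]
side rack end [ 0.5112 -0.1556  0.0348]
side table [ 0.4697 -0.1708  0.0805]
side table2 [ 0.3508 -0.2521 -0.0006]
side plate [0.5339 0.1409 0.1113]
side blue top [ 0.4844 -0.1649  0.1041]
side yel top [ 0.4223 -0.1812  0.104 ]
```

Rack and grip heights confirm the carrier is 82 mm below the TCP. Ray and depth measures then agree that the blade sits about 3.5 mm too far to box +y. I'll correct that and descend gently, watching the force.

>>> move_arm --pt "0 -0.175 0 0 0 0" --pt "0 0 0 0 0 0" --pt "0 0 -0.1 0 0 0" --pt "0 0 -0.1 0 0 0" --pt "0 0 0 0 0 0"

```text
time_s: 28.52
tcp_pos: [0.5062, 0.1492, 0.1938]
ee_rot: [[0.985, -0.175, -0.001], [-0.175, -0.985, -0.0], [-0.001, 0.0, -1.0]]
wrist_force: [0.9, 0.3, -1.1]
width: 0.0137
finger_force: 30.0
```

Run:
```python
from h import *
print(env.get_state()["tcp_pos"],env.get_state()["wrist_force"])
p,d,c=cam("side");save("s9",p);b=cv2.imread("pics/s9.png",0).astype(int)
print(b[175:184,298:326])
```

```text
[0.50618264 0.1492165  0.19380225] [ 0.8543504   0.30811141 -1.14971487]
[[212 211 211 211 215 216 147  97  93  96  99  75  89  84  90 126 105 104
   85  86  98 206 216 214 211 214 213 214]
 [212 210 211 211 214 217 149 101 114 101 109  88  89  91  91 117  99  98
   85  85  99 203 219 215 213 212 212 212]
 [214 214 213 215 214 217 147  99 112  98 103  87  89  92  92 116  98  96
   84  88 102 206 217 214 211 212 214 211]
 [213 216 215 212 216 218 146  98 104 107  94  84  85  91  91 118 102  95
   84  91 110 206 219 214 213 213 214 213]
 [215 214 217 215 219 215 145 106 103 103  95  76  75  90  85  99  93  93
   93  90 118 171 209 216 214 213 216 213]
 [212 213 212 212 216 197 148 131 120 119 119 110 108 114 106 107 108 104
  103  96 117 145 206 218 216 217 216 215]
 [215 215 215 216 213 205 194 194 196 194 192 181 179 175 162 158 157 146
  141 134 129 163 211 217 213 215 214 215]
 [216 218 217 216 217 217 216 219 221 221 222 215 213 212 207 206 207 201
  197 199 193 204 214 217 215 215 213 215]
 [213 213 215 216 211 216 217 215 215 217 219 217 216 219 220 219 221 219
  219 219 219 217 221 216 216 215 216 215]]
```

The x centring is within about 0.2 mm (blade centre column 311.7, slot 311.8). I'll descend gently.

>>> move_arm --pt "0 0 -0.1 0 0 0" --pt "0 0 -0.1 0 0 0" --pt "0 0 0 0 0 0"

```text
time_s: 28.95
tcp_pos: [0.5062, 0.1492, 0.1898]
ee_rot: [[0.985, -0.175, -0.001], [-0.175, -0.985, -0.0], [-0.001, 0.0, -1.0]]
wrist_force: [-0.2, -0.3, -0.7]
width: 0.0138
finger_force: 30.0
```

>>> move_arm --pt "0 0 -0.1 0 0 0" --pt "0 0 0 0 0 0"

```text
time_s: 29.2
tcp_pos: [0.5063, 0.1492, 0.1879]
ee_rot: [[0.985, -0.175, -0.0], [-0.175, -0.985, -0.0], [-0.0, 0.0, -1.0]]
wrist_force: [1.1, 0.1, -1.0]
width: 0.0136
finger_force: 30.0
```

>>> move_arm --pt "0 0 -0.15 0 0 0" --pt "0 0 -0.15 0 0 0" --pt "0 0 0 0 0 0"

```text
time_s: 29.58
tcp_pos: [0.5061, 0.1492, 0.1817]
ee_rot: [[0.985, -0.175, -0.001], [-0.175, -0.985, -0.0], [-0.001, 0.0, -1.0]]
wrist_force: [0.5, 0.2, -1.1]
width: 0.0135
finger_force: 30.0
```

>>> move_arm --pt "0 0 -0.2 0 0 0" --pt "0 0 -0.2 0 0 0" --pt "0 0 -0.2 0 0 0" --pt "0 0 0 0 0 0"

```text
time_s: 30.08
tcp_pos: [0.506, 0.1491, 0.1696]
ee_rot: [[0.985, -0.175, -0.001], [-0.175, -0.985, -0.0], [-0.001, 0.0, -1.0]]
wrist_force: [-0.8, 0.2, -0.9]
width: 0.0136
finger_force: 30.0
```

>>> move_arm --pt "0 0 -0.2 0 0 0" --pt "0 0 -0.2 0 0 0" --pt "0 0 -0.2 0 0 0" --pt "0 0 -0.15 0 0 0" --pt "0 0 -0.13 0 0 0" --pt "0 0 0 0 0 0" --pt "0 0 0 0 0 0" --pt "0 0 0 0 0 0"

```text
time_s: 31.08
tcp_pos: [0.5065, 0.1492, 0.1527]
ee_rot: [[0.985, -0.175, 0.0], [-0.175, -0.985, 0.0], [0.0, -0.0, -1.0]]
wrist_force: [-0.0, -0.1, -0.2]
width: 0.0139
finger_force: 30.0
```

Run:
```python
from h import *
print(env.get_state()["tcp_pos"],env.get_state()["wrist_force"])
p,d,c=cam("side");save("s10",p);b=cv2.imread("pics/s10.png",0).astype(int)
print(b[164:184,307:317].mean(1).round().tolist())
print(blob(p,(0,150,90),(8,255,255),(320,112,345,137))[:2])
h=eyes
```

```text
[0.50652237 0.14923879 0.15273867] [-0.03134631 -0.12274051 -0.16611561]
[27.0, 26.0, 25.0, 24.0, 24.0, 26.0, 27.0, 26.0, 27.0, 24.0, 32.0, 71.0, 94.0, 96.0, 64.0, 26.0, 28.0, 123.0, 206.0, 222.0]
(array([334.11940299, 124.6119403 ]), array([331, 119,   7,  13,  67], dtype=int32))
```

The black band meets the slot, forces are near zero, and the knob's right edge is at its rest pixel. I'm handing in.

```bash
python3 -c "
from plant import ticket; print(ticket.close_job())"
```

```text
the job is handed in; nothing more can be done
None
```

The job is handed in at about 31 s: the lever was pulled to its stop and eased back to rest, and the gripper is holding the blue carrier in the slot with the black band at slot level, about 39 mm deep by my measurement; the judge's verdict was not shown.

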